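# Push the tin home and throw its toggle clamp

## Task

On the wooden jig, push the flat round tin along its lane until it rests against the stop at the far end, then flip the toggle lever of the clamp behind that same lane over towards the robot, so that it snaps over and its pad holds the tin down. Use only the fingertips: the tin is pushed, never picked up. Leave the label roll in the other lane and its clamp as they are, and do not disturb the bottles and vial beside the jig.

Things in the scene. Friction and masses are not known exactly. Their poses are not given: they have to be found in the camera images.
- jig: fixed wooden plate 215 x 250 x 8 mm with two lanes, a toggle clamp behind each. Origin on the table under the plate, midway between the lanes; x along the lanes to their stops, away from the robot; y left. Plate x -0.115 to 0.100. Lanes centred at y +0.075 (left), -0.075 (right), 68 mm wide, floor 8 mm above the table, between rails from x -0.092 to 0.020 with tops 22 mm above the table; front open
- stop_left (a point): middle of the face of the left lane's stop, at the height of the lane floor (8 mm above the table), at jig (0.020, +0.075). The stop is a bar across the lane's end, its top 28 mm above the table
- stop_right (a point): middle of the face of the right lane's stop, at the height of the lane floor (8 mm above the table), at jig (0.020, -0.075). The stop is a bar across the lane's end, its top 28 mm above the table
- tin: flat round tin, dark green lid, 59 mm diameter, 26 mm high, 0.06 kg, loose; origin at the centre of its underside. It stands in one of the two lanes (left or right varies), its centre 30 to 60 mm short of where it rests against the stop (centre at jig x = -0.010)
- roll: flat white roll of labels, 64 mm diameter, 26 mm high, with a hole in the middle, loose, standing in the other lane; not to be moved. Origin at the centre of its underside
- lever_left (a joint): left clamp's lever. 0 = open: handle leans back (jig +x) 0.58 rad from upright, pad arm raised. Grows to 1.2 as the handle goes over to jig -x and the pad comes down; stops near 1.14, handle 0.56 rad forward, with the tin home under the pad. A spring drives it from its middle, 0.55, to either end: leaving 0 takes about 10 N across the handle's tip, falling to nothing at the middle; then it snaps on by itself
- lever_right (a joint): right clamp's lever. 0 = open: handle leans back (jig +x) 0.58 rad from upright, pad arm raised. Grows to 1.2 as the handle goes over to jig -x and the pad comes down; stops near 1.14, handle 0.56 rad forward, with the tin home under the pad. A spring drives it from its middle, 0.55, to either end: leaving 0 takes about 10 N across the handle's tip, falling to nothing at the middle; then it snaps on by itself
- grip_left (a point): centre of the ball (22 mm diameter) at the tip of the left clamp's handle; moves with the lever. The handle, a round bar with a black 17 mm thick grip, runs 94 mm from the pivot to this point. When open, the ball is 137 mm above the table and 52 mm behind (jig +x) the pivot
- grip_right (a point): centre of the ball (22 mm diameter) at the tip of the right clamp's handle; moves with the lever. The handle, a round bar with a black 17 mm thick grip, runs 94 mm from the pivot to this point. When open, the ball is 137 mm above the table and 52 mm behind (jig +x) the pivot
- pad_left: slightly sprung rubber pad (20 mm, 60 mm ahead of the pivot) under the arm of the left clamp; presses on what lies home in the left lane when clamped. Its origin is not the pad but the clamp's pivot, 58 mm above the table at jig x = 0.055, y = +0.075, axis along jig y. Open, the arm slopes up and forward from here to jig x 0.02, 125 mm above the table
- pad_right: slightly sprung rubber pad (20 mm, 60 mm ahead of the pivot) under the arm of the right clamp; presses on what lies home in the right lane when clamped. Its origin is not the pad but the clamp's pivot, 58 mm above the table at jig x = 0.055, y = -0.075, axis along jig y. Open, the arm slopes up and forward from here to jig x 0.02, 125 mm above the table
- bottle_a: amber dropper bottle, 39 mm diameter, 102 mm high, standing loose to the left of the jig; a bystander. Origin at the centre of its underside
- bottle_b: amber dropper bottle, 39 mm diameter, 102 mm high, standing loose to the right of the jig; a bystander. Origin at the centre of its underside
- vial: slim vial with a black cap, 18 mm diameter, 80 mm high, standing loose to the left of the jig; a bystander. Origin at the centre of its underside
Things that resemble listed ones, but are neither listed nor needed, are in the scene too. Leave any blue or yellow look-alike of the tin alone.

How it is judged:
On the way, in this order (a step that is already met when the one before it is completed fails the run):
1. the tin is pushed home against the stop of its lane, its clamp still open (x of tin in the frame of jig between -0.014 and 0 m and (y of tin in the frame of jig between 0.066 and 0.084 m or y of tin in the frame of jig between -0.084 and -0.066 m) and value of joint each of lever_left, lever_right below 0.3 rad), for 0.2 s.
2. the clamp behind the tin's lane has snapped over and its pad presses on the tin (((y of tin in the frame of jig above 0 m and value of joint lever_left above 1 rad and contact force between pad_left and tin above 1.5 N and value of joint lever_right below 0.1 rad) or (y of tin in the frame of jig below 0 m and value of joint lever_right above 1 rad and contact force between pad_right and tin above 1.5 N and value of joint lever_left below 0.1 rad))), for 0.2 s.
At the end, for the whole second after the job is handed in: the tin lies flat in its lane with its centre within 4 mm of where it touches the stop; the lever behind that lane is past 1.0 rad and its pad presses on the tin with over 1.5 N; the other lever is open (under 0.1 rad) (x of tin in the frame of jig between -0.014 and 0 m and (y of tin in the frame of jig between 0.066 and 0.084 m or y of tin in the frame of jig between -0.084 and -0.066 m) and ((y of tin in the frame of jig above 0 m and value of joint lever_left above 1 rad and contact force between pad_left and tin above 1.5 N and value of joint lever_right below 0.1 rad) or (y of tin in the frame of jig below 0 m and value of joint lever_right above 1 rad and contact force between pad_right and tin above 1.5 N and value of joint lever_left below 0.1 rad)) and angle between tin's own z axis and vertical below 0.1 rad and linear speed of tin below 0.02 m/s).
It fails at once if the tin is lifted (over 10 mm) or tipped (z of tin in the frame of jig above 0.018 m or angle between tin's own z axis and vertical above 0.3 rad).
It fails at once if the label roll is moved more than 12 mm (distance of roll from where it was at the start of the episode above 0.012 m).
It fails at once if the clamp behind the label roll is thrown ((y of tin in the frame of jig below 0 m and value of joint lever_left above 0.5 rad) or (y of tin in the frame of jig above 0 m and value of joint lever_right above 0.5 rad)).
It fails at once if a bottle or the vial is pushed over 25 mm or knocked over (distance of any of bottle_a, bottle_b, vial from where it was at the start of the episode above 0.025 m or angle between any of bottle_a, bottle_b, vial's own z axis and vertical above 0.4 rad).
It also fails if it takes over 42 s, if anything falls off the work surface, if the arm or the gripper's body presses on something with over 40 N, if the wrist force passes 120 N, or if a joint passes its speed limit or range.

## Robot

A 6-joint arm with a two-finger parallel gripper is mounted at the origin on a cart in front of the work surface, level with it; the furniture and walls round the work are solid. World frame = base frame: x ahead of the robot, y to its left, z up, the work surface at z = 0. Lengths are in m, angles in rad, forces in N, time in s.
With the tool pointing down it reaches from about 0.25 to 0.775 m from the base axis. Payload 4 kg.
Tool frame: the origin (TCP) lies midway between the tips of the shut fingers; the grasp point (between the pads) lies grip_point_offset behind it (grip_point_offset is the distance from the TCP to the grasp point, in m); z points along the fingers, y is the line along which they close (so a half turn about z gives the same grasp; the last joint's range is limited). The gripper opens to 94 mm and grips with 3 to 60 N. Pads are 16 mm wide; open, the fingers measure 119 mm over their backs; the gripper's body (75 mm by 177 mm) begins 78 mm behind the grasp point.
Start: joints at [1.209, 0.087, 1.371, -0, 1.684, -0.103], TCP at [0.141, 0.532, 0.206] pointing down, gripper open.
Joint ranges: [-3.1, 3.1], [-0.76, 2.03], [0.27, 2.55], [-1.08, 4.22], [0.17, 2.65], [-2.57, 2.57]. Speed limits (rad/s): [2.79, 2.79, 3.14, 3.14, 3.14, 3.14].

## Interface

Orientations are given as [roll, pitch, yaw] about the fixed x, y, z axes, in that order (R = Rz(yaw) Ry(pitch) Rx(roll)).
In Python, from bench import * gives the robot as it stands. The module is installed in compiled form; this text tells all that it offers.
- The arm moves only by the tool apply_moves, never from a script. Its argument "commands" is a list of rows, each a list of 7 numbers: the turn, a rotation vector about the world's x, y, z in rad, then the shift along the world's x, y, z in m, then the opening in per cent of the stroke, from 0 (shut) to 100 (fully open). In form: [[ax, ay, az, x, y, z, jaw], ...]. A call has exactly 5 rows; each row is the pose to reach, as a shift and turn from the pose commanded when the call began; what a row does not reach only later rows make up. A row lasts 1/10 s, in which the tool goes at most 50 mm and 8.59 degrees, less where a joint would pass 70% of its speed; a pose out of reach is approached as far as the arm can. A call with a gripper value outside its range is refused whole. The fingers move at their own pace and stop on an object; the grip force is fixed at half the most. Time passes only in rows, so rows that repeat a pose let the fingers close, or fill a call up. It gives the time, the measured TCP pose, the force, the opening and the grip force at its end, in the units of the state.
- get_obs(): the state, without advancing time (a new reading comes with each control period).
- snapshot(name): name is "scene" or "top" or "wrist"; returns a dict with "pixels" (400x640x3 uint8, red, green, blue), "vertical_fov" (degrees; the focal length in pixels is half the picture's height over the tangent of half this angle, whatever the lens; pixels are square), "cx", "cy" (the principal point, pixels), "rvec" (rotation vector, rad) and "tvec" (3), from world to camera coordinates, as OpenCV has them. Camera axes: x right, y down, z forward; pixel columns grow to the right and rows downward; lengths in m; the calibration is good to about 2 mm. A picture is of the moment at which its call begins. There is no depth.
- close_job(): hands the job in; it is judged then, once.
Trained networks look in the newest picture that a camera, given by its name, has taken for a name from the list of things; names that differ only in an ending like _2 or _b are one class to them, and where a whole thing is asked for, a point or a joint stands for the part that bears it (a point fixed in the world has none). Each returns a list of dicts, best first, with "score" (0 to 1); they miss things now and then, are a little off and sometimes report something else, mostly with a low value. They report only what shows in the picture. A call takes as long as a camera call. They do not tell look-alikes from the thing itself.
- masks_of(camera, query): "mask" (400x640 bool, what is visible of it) and "extent" ([left, top, right, bottom] in pixels, round what is visible of it).
- place_of(camera, query): "pixel" ([column, row] in pixels: a listed point, or the origin of a listed thing).
The state is a dict: "time": time; "joint_positions": joint angles; "qvel": joint speeds; "joint_torque": joint torques, N m; "tool_pos": TCP position; "ee_rot": TCP orientation; "wrist_force": force on the tool from outside, world axes, zero at the start; "wrist_torque": the same for the moment, N m; "width": finger opening in m; "finger_force": force on a finger pad.
Only numpy, scipy, OpenCV 4.12 (cv2) and the standard library are available. Lean on these libraries where they do the work, as an engineer would, in place of code of your own. Each camera call takes 0.05 s, during which the arm holds its last target. There are 200 camera calls.

## Working session

There is one attempt and no reset: what is moved stays moved. The work goes in short steps, Python scripts to look and compute and a tool call to move; the robot and the scene stay as the last step left them, time stands still between calls to the robot, and variables do not carry over. Pictures are saved under pics/ and viewed, at most 10 in all, crops included, and the job is handed in when it is done.

Besides the shell and the picture viewer there is one more tool, called after "Request:" as a command line: name --pt "numbers of a row" for each row, then --argument value for the rest. apply_moves: Moves the arm, as the interface text tells. Its arguments: {"type":"object","properties":{"commands":{"type":"array"}},"required":["commands"]}

```bash
mkdir -p pics
cat > h.py <<'E'
from bench import *
import numpy as np, cv2
def cam(s):
    f=200/np.tan(np.radians(s["vertical_fov"])/2)
    K=np.array([[f,0,s["cx"]],[0,f,s["cy"]],[0,0,1]]);R=cv2.Rodrigues(np.array(s["rvec"],float))[0]
    return K,R,np.array(s["tvec"],float).reshape(3)
def ray(s,p,z):
    K,R,t=cam(s);d=R.T@np.linalg.inv(K)@[p[0],p[1],1];c=-R.T@t
    return c+d*(z-c[2])/d[2]
def proj(s,P):
    K,R,t=cam(s);q=K@(R@np.asarray(P,float)+t);return q[:2]/q[2]
def save(s,n): cv2.imwrite(f"pics/{n}.png",s["pixels"][:,:,::-1])
E
python3 - <<'E'
from h import *
hz=dict(tin=0.008,roll=0.008,stop_left=.008,stop_right=.008,grip_left=.137,grip_right=.137,pad_left=.058,pad_right=.058,jig=0,bottle_a=0,vial=0)
S={}
for c in ("scene","top"):
    s=S[c]=snapshot(c);save(s,c+"0")
    print(c, s["vertical_fov"], -cam(s)[1].T@cam(s)[2])
    for q,z in hz.items():
        for r in place_of(c,q)[:4]: print(c,q,round(r["score"],2),np.round(r["pixel"],1),np.round(ray(s,r["pixel"],z),4))
o=get_obs();print({k:np.round(v,3) for k,v in o.items()})
cv2.imwrite("pics/both.png",cv2.resize(np.vstack([S["scene"]["pixels"],S["top"]["pixels"]])[:,:,::-1],(480,600)))
E
```

```text
scene 54.67937772245399 [ 0.14527918 -0.67749055  0.45228185]
scene tin 0.84 [276.  228.1] [0.4756 0.1254 0.008 ]
scene tin 0.63 [254.6 283.4] [ 0.3462 -0.0709  0.008 ]
scene tin 0.53 [341.8 204.3] [0.701  0.1749 0.008 ]
scene tin 0.52 [241.  207.7] [0.4386 0.2852 0.008 ]
scene roll 0.96 [307.7 255.7] [ 0.4847 -0.0283  0.008 ]
scene roll 0.41 [265.1 208.6] [0.4957 0.2484 0.008 ]
scene stop_left 0.89 [298.6 219.7] [0.5469 0.1421 0.008 ]
scene stop_left 0.68 [274.7 231.6] [0.4654 0.1096 0.008 ]
scene stop_right 0.71 [336.6 243.2] [ 0.5697 -0.0106  0.008 ]
scene grip_left 0.84 [329.2 170.6] [0.6252 0.1229 0.137 ]
scene grip_right 0.58 [369.8 185.3] [ 0.6548 -0.0103  0.137 ]
scene pad_right 0.38 [347.5 220. ] [ 0.6016 -0.0043  0.058 ]
scene jig 0.73 [331.6 169.2] [0.8497 0.4805 0.    ]
scene bottle_a 0.88 [377.7 277.4] [ 0.5777 -0.158   0.    ]
scene bottle_a 0.52 [290.6 205.8] [0.5742 0.2494 0.    ]
scene vial 0.63 [266.7 208.5] [0.5063 0.2636 0.    ]
top 56.62349732961565 [0.45945749 0.02525333 0.95971957]
top tin 0.92 [213.  136.4] [0.6838 0.3131 0.008 ]
top tin 0.82 [223.3 231.2] [0.
[... 444 characters left out ...]
0.5305 0.0474 0.137 ]
top jig 0.7 [313.3 191.4] [0.5379 0.0519 0.    ]
top bottle_a 0.63 [229.9 177.3] [0.5767 0.2696 0.    ]
top bottle_a 0.48 [390.9 173.1] [ 0.5838 -0.1498  0.    ]
{'time': np.float64(1.2), 'joint_positions': array([ 1.209,  0.087,  1.371, -0.   ,  1.684, -0.103]), 'qvel': array([-0.   , -0.003,  0.002,  0.   ,  0.001,  0.002]), 'joint_torque': array([ 0.0000e+00, -3.4003e+01, -3.0261e+01,  7.2000e-02,  2.3000e-02,
       -0.0000e+00]), 'tool_pos': array([0.141, 0.532, 0.206]), 'ee_rot': array([3.141, 0.   , 2.883]), 'wrist_force': array([-0.289, -0.081, -0.403]), 'wrist_torque': array([ 0.03 , -0.017,  0.003]), 'finger_force': np.float64(0.0), 'width': np.float64(0.094)}
```

Run:
```python
import cv2,numpy as np
a=cv2.imread("pics/top0.png")[90:310,160:460];b=cv2.imread("pics/scene0.png")[140:320,200:440]
cv2.imwrite("pics/crop0.png",np.vstack([cv2.resize(a,(450,330),interpolation=3),cv2.resize(b,(450,270),interpolation=3)]))
```

```text
(no output)
```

View pics/crop0.png

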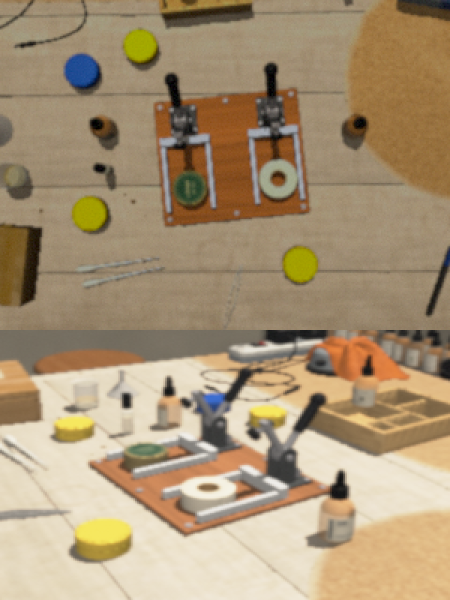

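The dark green tin, the only green one, is in the left lane at top px (286,215). The look-alikes are yellow or blue and lie off the jig: top px (254,121), (215,138), (220,232) and (360,267). The roll is in the right lane at (345,209). Next I'll refine the jig pose and check the tin in an enlarged crop.

Run:
```python
from h import *
s=snapshot("top");im=s["pixels"];hsv=cv2.cvtColor(im,cv2.COLOR_RGB2HSV)
m=np.zeros((400,640),np.uint8);m[145:245,255:375]=1
o=((hsv[...,0]<14)&(hsv[...,1]>120)&(m>0)).astype(np.uint8)
c=max(cv2.findContours(o,0,2)[0],key=cv2.contourArea);c=cv2.convexHull(c)
P=np.array([ray(s,p,.008)[:2] for p in c[:,0]],np.float32)
r=cv2.minAreaRect(P);print("plate",r)
b=cv2.boxPoints(r)
g=((hsv[...,0]>35)&(hsv[...,0]<95)&(hsv[...,1]>60)&(m>0)).astype(np.uint8)
c=max(cv2.findContours(g,0,2)[0],key=cv2.contourArea);e=cv2.minEnclosingCircle(c);print("tin px",e,np.round(ray(s,e[0],.034),4))
cr=im.copy()
for p in b: cv2.circle(cr,tuple(np.int32(np.round(proj(s,[*p,.008])))),1,(255,0,255),-1)
# jig frame
e=sorted([(b[1]-b[0]),(b[2]-b[1])],key=np.linalg.norm);ux=e[0]/np.linalg.norm(e[0]);ux*=np.sign(ux[0]);psi=np.arctan2(ux[1],ux[0])
uy=np.array([-ux[1],ux[0]]);O=np.array(r[0])+0.0075*ux
print("jig O",O,"psi",psi)
for n,q in dict(prepush=(-.125,.075,0),home=(-.01,.075,0),stopL=(.02,.075,.008),gripL=(.107,.075,.137),gripR=(.107,-.075,.137)).items():
    w=[*(O+q[0]*ux+q[1]*uy),q[2]];print(n,np.round(w,4),proj(s,w).round(1))
    if q[2]: cv2.circle(cr,tuple(np.int32(np.round(proj(s,w)))),1,(0,255,255),-1)
cv2.imwrite("pics/crop1.png",cv2.resize(cr[130:250,250:380,::-1],None,fx=4.5,fy=4.5,interpolation=2))
```

```text
plate ((0.5302423238754272, 0.050577037036418915), (0.21453852951526642, 0.2468673586845398), 5.4326019287109375)
tin px ((285.64111328125, 214.6349639892578), 9.730419158935547) [0.4776 0.1203 0.034 ]
jig O [0.53770864 0.0512871 ] psi 0.09481677
prepush [0.4062 0.1141 0.    ] [289.4 242.7]
home [0.5207 0.125  0.    ] [285.2 198.3]
stopL [0.5505 0.1278 0.008 ] [283.7 186.5]
gripL [0.6371 0.1361 0.137 ] [273.9 142.8]
gripR [ 0.6513 -0.0132  0.137 ] [340.2 135.9]
```

View pics/crop1.png

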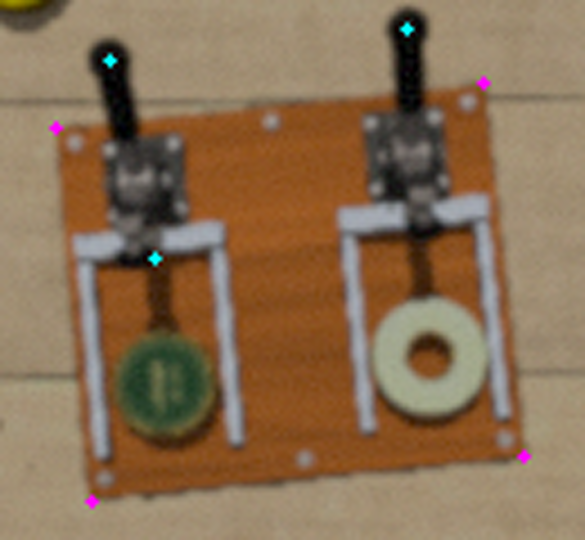

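The tin is at jig (-0.053, 0.074), about 43 mm short of home. The fitted overlay matches the plate corners and grips in the picture, and the plate size agrees with the one given. Moving to the pre-push point now.

Request:
apply_moves --pt "0 0 0.07 0.027 -0.041 0 16" --pt "0 0 0.14 0.054 -0.082 0 16" --pt "0 0 0.21 0.081 -0.123 0 16" --pt "0 0 0.28 0.108 -0.164 0 16" --pt "0 0 0.354 0.135 -0.205 0 16"

```text
time: 1.75
tool_pos: [0.2764, 0.3251, 0.2057]
ee_rot: [3.141, 0.001, -3.043]
wrist_force: [1.0, 0.5, -0.2]
width: 0.0573
finger_force: 0.0
```

Request:
apply_moves --pt "0 0 0 0.027 -0.041 0 16" --pt "0 0 0 0.054 -0.082 -0.01 16" --pt "0 0 0 0.081 -0.123 -0.03 16" --pt "0 0 0 0.108 -0.164 -0.06 16" --pt "0 0 0 0.133 -0.211 -0.09 16"

```text
time: 2.25
tool_pos: [0.4008, 0.1306, 0.126]
ee_rot: [3.141, 0.002, -3.047]
wrist_force: [-0.2, 0.6, -0.7]
width: 0.0173
finger_force: 0.0
```

Request:
apply_moves --pt "0 0 0 0.001 -0.001 0 16" --pt "0 0 0 0.001 -0.001 -0.03 16" --pt "0 0 0 0.001 -0.001 -0.06 16" --pt "0 0 0 0.001 -0.001 -0.085 16" --pt "0 0 0 0.001 -0.001 -0.098 16"

```text
time: 2.75
tool_pos: [0.3993, 0.1317, 0.0266]
ee_rot: [3.141, -0.003, -3.046]
wrist_force: [-0.5, 0.1, 0.0]
width: 0.0149
finger_force: 0.0
```

Run:
```python
from h import *
s=snapshot("scene");save(s,"scene1");t=snapshot("top")
print(np.round(get_obs()["tool_pos"],4),get_obs()["wrist_force"])
a=cv2.resize(s["pixels"][160:300,220:420],(600,420));b=cv2.resize(t["pixels"][130:250,250:380],(195,180))
o=np.zeros((600,600,3),np.uint8);o[:420]=a;o[420:,:195]=b
cv2.imwrite("pics/v1.png",o[:,:,::-1])
```

```text
[0.3992 0.1315 0.0269] [ 0.18578653 -0.92169448  0.05968799]
```

View pics/v1.png

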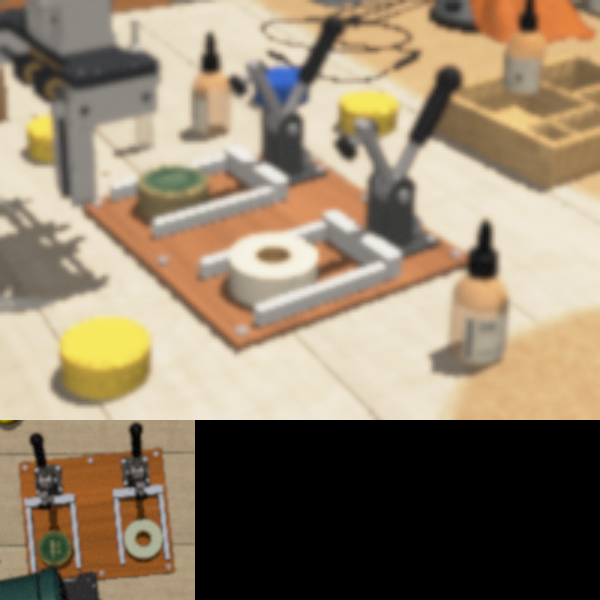

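The fingertips stand in front of the left lane, but slightly to its left (scene crop px ~(80,195)), and the tin is untouched. I'll centre on the lane, lower to 18 mm and approach the tin.

Request:
apply_moves --pt "0 0 0 0.006 -0.009 0 16" --pt "0 0 0 0.012 -0.017 -0.009 16" --pt "0 0 0 0.012 -0.017 -0.009 16" --pt "0 0 0 0.022 -0.016 -0.009 16" --pt "0 0 0 0.032 -0.015 -0.009 16"

```text
time: 3.35
tool_pos: [0.4339, 0.1162, 0.0197]
ee_rot: [3.141, 0.001, -3.047]
wrist_force: [0.4, 0.7, 0.2]
width: 0.015
finger_force: 0.0
```

Request:
apply_moves --pt "0 0 0 0.008 0.0008 -0.001 16" --pt "0 0 0 0.016 0.0016 -0.001 16" --pt "0 0 0 0.024 0.0024 -0.001 16" --pt "0 0 0 0.032 0.0032 -0.001 16" --pt "0 0 0 0.038 0.004 -0.001 16"

```text
time: 3.85
tool_pos: [0.4715, 0.1203, 0.0182]
ee_rot: [3.141, 0.0, -3.046]
wrist_force: [-0.4, 0.1, 0.9]
width: 0.0148
finger_force: 0.4
```

Request:
apply_moves --pt "0 0 0 0.004 0.0004 0 16" --pt "0 0 0 0.008 0.0008 0 16" --pt "0 0 0 0.011 0.001 0 16" --pt "0 0 0 0.013 0.0013 0 16" --pt "0 0 0 0.013 0.0013 0 16"

```text
time: 4.35
tool_pos: [0.4839, 0.1215, 0.0182]
ee_rot: [3.141, 0.0, -3.046]
wrist_force: [0.8, 0.0, 0.2]
width: 0.0148
finger_force: 0.0
```

Run:
```python
from h import *
s=snapshot("scene");save(s,"scene2")
o=get_obs();print(np.round(o["tool_pos"],4),o["wrist_force"])
cv2.imwrite("pics/v2.png",cv2.resize(s["pixels"][160:300,220:420,::-1],(700,490)))
```

```text
[0.4838 0.1215 0.0182] [-0.17843872  0.17430753 -0.59402483]
```

View pics/v2.png

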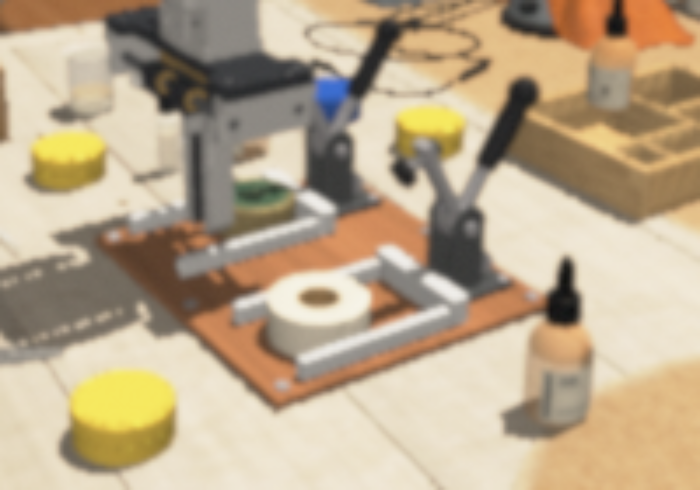

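The tin sits between the fingers and the stop bar (crop px ~(265,200)), but there is no contact force yet. I'll creep on until force shows.

Request:
apply_moves --pt "0 0 0 0.001 0.0001 0 16" --pt "0 0 0 0.002 0.0002 0 16" --pt "0 0 0 0.003 0.0003 0 16" --pt "0 0 0 0.003 0.0003 0 16" --pt "0 0 0 0.003 0.0003 0 16"

```text
time: 4.9
tool_pos: [0.4844, 0.1216, 0.0181]
ee_rot: [-3.141, -0.005, -3.046]
wrist_force: [-6.4, -0.2, 5.0]
width: 0.015
finger_force: 3.3
```

It is in contact: 6 N of resistance with only 0.5 mm travelled, and the tool is where I computed home to be. Retreating and rising.

Request:
apply_moves --pt "0 0 0 -0.01 -0.001 0 0" --pt "0 0 0 -0.03 -0.003 0.02 0" --pt "0 0 0 -0.03 -0.003 0.07 0" --pt "0 0 0 -0.03 -0.003 0.12 0" --pt "0 0 0 -0.03 -0.003 0.17 0"

```text
time: 5.4
tool_pos: [0.4562, 0.1188, 0.1898]
ee_rot: [3.141, 0.001, -3.046]
wrist_force: [0.9, -0.3, 0.7]
width: 0.0002
finger_force: 0.0
```

Request:
apply_moves --pt "0 0 0 0 0 0.02 0" --pt "0 0 0 0.02 0.002 0.03 0" --pt "0 0 0 0.065 0.006 0.03 0" --pt "0 0 0 0.11 0.01 0.03 0" --pt "0 0 0 0.155 0.014 0.03 0"

```text
time: 5.9
tool_pos: [0.6135, 0.133, 0.2188]
ee_rot: [3.141, 0.003, -3.046]
wrist_force: [0.2, 0.5, -0.1]
width: 0.0005
finger_force: 0.0
```

Request:
apply_moves --pt "0 0 0 0.03 0.003 0 0" --pt "0 0 0 0.064 0.0065 0 0" --pt "0 0 0 0.064 0.0065 -0.01 0" --pt "0 0 0 0.064 0.0065 -0.01 0" --pt "0 0 0 0.064 0.0065 -0.01 0"

```text
time: 6.4
tool_pos: [0.6747, 0.1393, 0.2081]
ee_rot: [3.141, -0.001, -3.046]
wrist_force: [0.2, -0.5, 0.3]
width: 0.0003
finger_force: 0.0
```

Run:
```python
from h import *
s=snapshot("scene");t=snapshot("top")
o=get_obs();print(np.round(o["tool_pos"],4),o["wrist_force"])
for r in place_of("scene","tin")[:3]: print(np.round(ray(s,r["pixel"],.008),4),r["score"])
print("grip",proj(s,[.6371,.1361,.137]),"tip",proj(s,o["tool_pos"]))
a=cv2.resize(s["pixels"][110:270,240:400],(480,480));b=cv2.resize(t["pixels"][130:250,250:350],(300,360))
c=np.zeros((480,780,3),np.uint8);c[:,:480]=a;c[:360,480:]=b
cv2.imwrite("pics/v3.png",c[:,:,::-1])
```

```text
[0.6749 0.1394 0.2098] [-0.17438147  0.08152404  0.95087199]
[ 0.3507 -0.07    0.008 ] 0.89
[0.5157 0.1257 0.008 ] 0.88
[0.4386 0.2844 0.008 ] 0.88
grip [330.59198547 168.45940713] tip [343.32182374 138.89384023]
```

View pics/v3.png

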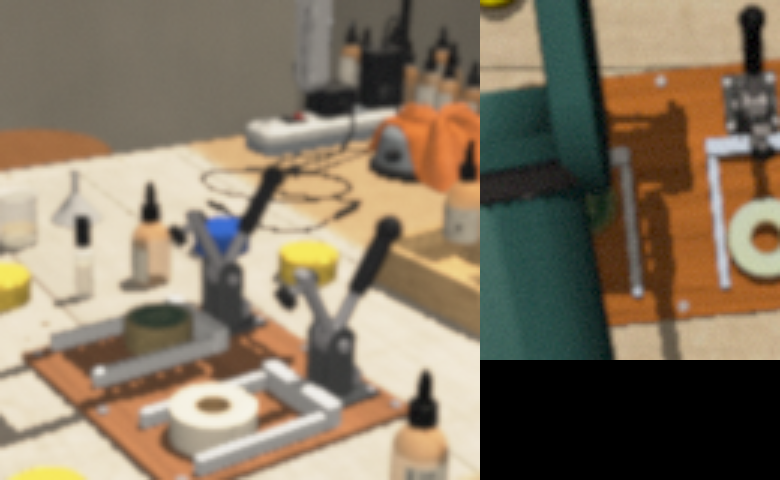

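The tin is home with both levers open. The finger is behind the left handle's ball (scene px (331,169)), which matches the prediction. Lowering, then pushing the handle towards the robot.

Request:
apply_moves --pt "0 0 0 0 0 -0.03 0" --pt "0 0 0 0 0 -0.06 0" --pt "0 0 0 0 0 -0.09 0" --pt "0 0 0 -0.008 -0.0008 -0.09 0" --pt "0 0 0 -0.016 -0.0015 -0.09 0"

```text
time: 7.05
tool_pos: [0.6587, 0.1378, 0.119]
ee_rot: [3.142, -0.0, -3.046]
wrist_force: [0.4, -0.4, 1.2]
width: 0.0007
finger_force: 0.0
```

Request:
apply_moves --pt "0 0 0 -0.008 -0.0008 0 0" --pt "0 0 0 -0.016 -0.0015 0 0" --pt "0 0 0 -0.024 -0.0023 0 0" --pt "0 0 0 -0.032 -0.003 0 0" --pt "0 0 0 -0.04 -0.0038 0 0"

```text
time: 7.55
tool_pos: [0.623, 0.1344, 0.1249]
ee_rot: [3.141, 0.014, -3.046]
wrist_force: [3.4, 0.1, 2.8]
width: 0.0009
finger_force: 1.3
```

Request:
apply_moves --pt "0 0 0 -0.008 -0.0008 0 0" --pt "0 0 0 -0.016 -0.0015 0 0" --pt "0 0 0 -0.024 -0.0023 0 0" --pt "0 0 0 -0.032 -0.003 0 0" --pt "0 0 0 -0.04 -0.0038 0 0"

```text
time: 8.05
tool_pos: [0.5783, 0.1301, 0.1174]
ee_rot: [3.142, -0.002, -3.046]
wrist_force: [0.7, 0.7, -0.1]
width: 0.0005
finger_force: 0.0
```

Run:
```python
from h import *
s=snapshot("scene")
o=get_obs();print(np.round(o["tool_pos"],4),o["wrist_force"])
for r in place_of("scene","grip_left")[:3]: print(r)
O=np.array([.5377,.0513]);ux=np.array([.9955,.0947]);uy=np.array([-.0947,.9955])
for q in (0,1.0,1.14,1.2):
    a=.58-q;print(q,proj(s,[*(O+(.055+.094*np.sin(a))*ux+.075*uy),.058+.094*np.cos(a)]).round(1))
cv2.imwrite("pics/v4.png",cv2.resize(s["pixels"][110:270,240:400,::-1],(560,560)))
```

```text
[0.5774 0.1301 0.1176] [ 0.55256899  1.12662386 -0.80911205]
{'pixel': [299.6, 175.1], 'score': 0.63}
0 [330.4 168.6]
1.0 [300.9 172.1]
1.14 [296.9 175.3]
1.2 [295.3 176.9]
```

View pics/v4.png

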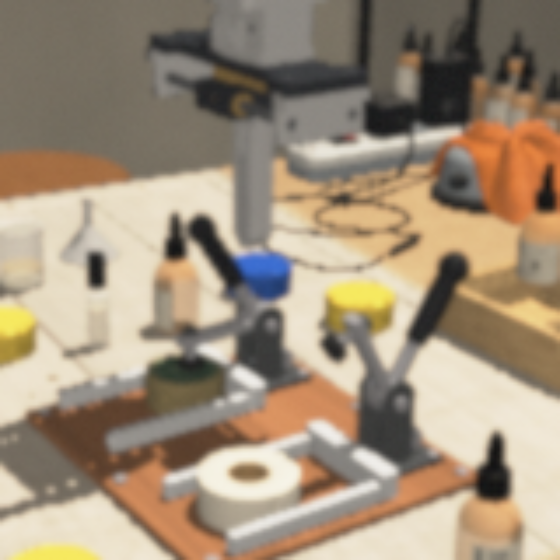

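The lever has snapped over: its ball is at px (297,175), which is the predicted position for 1.14 rad, and the pad rests on the tin. Lifting clear and handing in.

Request:
apply_moves --pt "0 0 0 0.01 0.001 0.02 0" --pt "0 0 0 0.02 0.002 0.05 0" --pt "0 0 0 0.02 0.002 0.08 0" --pt "0 0 0 0.02 0.002 0.1 0" --pt "0 0 0 0.02 0.002 0.1 0"

```text
time: 8.65
tool_pos: [0.6016, 0.1324, 0.2223]
ee_rot: [3.141, 0.008, -3.046]
wrist_force: [1.0, 0.2, 0.4]
width: 0.0004
finger_force: 0.0
```

```bash
python3 -c "
from bench import *
print(close_job())"
```

```text
the job is handed in; nothing more can be done
None
```

I handed the job in at about 8.7 s: the tin is home against the left lane's stop and the left clamp has snapped over onto it (about 1.14 rad in the picture); the roll, its clamp, the bottles and the vial were not touched, but `close_job()` returned no verdict and I could not measure the pad force.

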